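# Unload a glued lighthouse tower from a spring-lid gluing jig

## Robot

A 6-joint arm with a two-finger parallel gripper is mounted at the origin on the work surface. World frame = base frame: x ahead of the robot, y to its left, z up, the work surface at z = 0. Lengths are in m, angles in rad, forces in N, time in s.
With the tool pointing down it reaches from about 0.35 to 0.95 m from the base axis. Payload 17.4 kg.
Tool frame: the origin (TCP) lies midway between the tips of the shut fingers; the grasp point (between the pads) lies 19 mm behind it; z points along the fingers, y is the line along which they close (so a half turn about z gives the same grasp; the last joint's range is limited). The gripper opens to 93 mm and grips with 3 to 60 N. Pads are 15 mm wide; open, the fingers measure 128 mm over their backs; the gripper's body (75 mm by 188 mm) begins 65 mm behind the grasp point.
Start: joints at [1.293, 0.116, 1.442, -0, 1.584, -0.038], TCP at [0.16, 0.656, 0.219] pointing down, gripper open.
Joint ranges: [-2.83, 2.83], [-0.83, 2.19], [0.07, 2.5], [-1.14, 4.28], [0.01, 3], [-2.97, 2.97]. Speed limits (rad/s): [1.89, 1.89, 2.22, 3.14, 3.14, 3.14].

## Interface

Orientations are given as a rotation vector (axis times angle).
In Python, from workcell import manip gives the robot as it stands.
- The arm moves only by the tool shift_gripper, called after "Request:" as name(argument=value, ...), one argument or row to a line, values as JSON. Schema: {"type":"object","properties":{"motion":{"type":"array","items":{"type":"array","prefixItems":[{"type":"number"},{"type":"array","items":{"type":"number"},"minItems":3,"maxItems":3},{"type":"number"}],"minItems":3,"maxItems":3},"minItems":1,"maxItems":10},"clamp_n":{"type":"number"},"only":{"type":"string"},"quiet":{"type":"boolean"},"lines":{"type":"string"}},"required":["motion"],"additionalProperties":false}. motion is a list of rows, 1 to 10 of them, each written [opening, [dx, dy, dz], turn]: the finger opening in m, then dx, dy, dz in m, then a turn about the tool's z in rad; each row is the pose to reach, as a shift and turn from the pose commanded when the call began, along the tool's axes at that moment; what a row does not reach only later rows make up. A row lasts 1/10 s, in which the tool goes at most 0.05 m and 0.15 rad, less where a joint would pass 70% of its speed; a pose out of reach is approached as far as the arm can. The fingers move at their own pace and stop on an object; clamp_n is the grip in N (left out, the last holds). Time passes only in rows, so rows that do not move let the fingers close. The tool returns the time, the measured TCP pose, the force, the opening and the grip force at its end. only (a regular expression) keeps the lines of the reply that match it, lines (a string "A,B") keeps lines A to B, and quiet returns only ok. Input that does not fit is refused with a message, and nothing moves.
- manip.get_obs(): the state, without advancing time (a new reading comes with each control period).
- manip.camera(name): name is "scene" or "top" or "wrist"; returns the picture (420x560x3 uint8, red, green, blue); there is no depth.
- manip.get_calibration(name): a dict with "fx", "fy", "cx", "cy" (pixels), "R" (3x3) and "t" (3): a world point X has camera coordinates R X + t; the wrist camera has in their place "mount" (4x4, takes a point from camera to tool coordinates, whose origin is the TCP and whose axes are the flange's). Camera axes: x right, y down, z forward; pixel columns grow to the right and rows downward; lengths in m; the calibration is good to about 2 mm. A picture is of the moment at which its call begins: read the wrist's pose just before it. get_calibration takes no time and is no camera call.
- manip.finish_job(): hands the job in; it is judged then, once.
The state is a dict: "time": time; "joint_pos": joint angles; "dq": joint speeds; "tau": joint torques, N m; "tool_pos": TCP position; "eef_rot": TCP orientation; "ft_force": force on the tool from outside, world axes, zero at the start; "torque": the same for the moment, N m; "width": finger opening in m; "gripper_force": force on a finger pad.
Only numpy, scipy, OpenCV 4.12 (cv2) and the standard library are available. Lean on these libraries where they do the work, as an engineer would, in place of code of your own. Each camera call takes 0.05 s, during which the arm holds its last target. There are 200 camera calls.

## Task

Press the round release button on the gluing jig so that its lid springs open to the stop, then take out the wooden model lighthouse tower and lay it in the empty wooden rest, seated in both saddles and the same way round as the finished tower in the other rest: wide foot between the saddle and the upright end board. Do not drop the tower, leave the lid open, and leave the finished tower, the glue bottle, the hammer and the two wooden offcuts where they are.

Things in the scene. Friction and masses are not known exactly. Their poses are not given: they have to be found in the camera images.
- jig: Plywood gluing jig, fixed. Origin on the bench under the middle of its two saddles; x points from button to hinge, y along the tower in it, z up. Base board 150 (x) x 240 (y) x 25 mm high; a tongue at the front to x = -135 mm carries the latch block (x -127 to -83, y +-25 mm, 55 mm high) and button. With the lid open only the saddles and latch block stand above the board.
- lid (a joint): Lid angle in rad: 0 shut and latched (reads up to 0.02), 1.9 open at its stop. Wooden frame with clear top, 138 (x) x 230 (y) mm, covers the tower; top 83 mm above the bench. Hinge line along jig y at jig x = 69 mm, 27 mm high. Once unlatched a spring opens it in about a second and keeps it open, leaning back on the hinge side (jig x above 65 mm), up to 180 mm high.
- lid_edge (a point): Middle of the lid's front top edge (by the latch); with the lid shut at jig x = -67 mm, 77 mm high.
- release (a joint): Travel of the release button in m, 0 up, 0.008 fully down. A latch bolt moves with it and frees the lid before the bottom, at about 0.005. The spring takes 1.5 N to start and 5 N at the bottom.
- release_top (a point): Centre of the top face of the release button: plain metal disc 28 mm across in a round housing 44 mm across on the steel latch block, 79 mm above the bench, at jig x = -105 mm, pressed straight down (8 mm travel; housing rim 12 mm below the raised top face).
- jig_seat (a point): Where the tower's axis lies in the jig midway between the saddles, 53 mm above the bench; axes as the jig's. The two V saddles are 12 mm thick, at y = +-45 mm, 44 mm wide in x, top edges 52 mm above the bench.
- tower: The model lighthouse tower to move, light wood, about 70 g, lying level in the jig, foot to jig +y. Origin on its axis, mid shaft; x along the axis to the wide foot. Shaft 28 mm across, x -62 to 61 mm; foot disc 42 mm across, x 61 to 73; gallery disc 36 mm across, x -67 to -62; lantern 19 mm across with domed cap to x = -95. Grip across the shaft at the origin, between the saddles.
- tower_foot (a point): Centre of the tower's foot disc, 67 mm from the tower's origin along its +x.
- rest_empty: The empty one of two like plywood rests, fixed. Origin on the bench under its middle; y along the tower to be laid, z up. Base 80 (x) x 180 (y) x 15 mm; two V saddles 12 mm thick at y = +-45 mm (44 mm wide, tops 44 mm high); upright end board 70 mm wide, 65 mm high, at y = 82 to 90 mm. The tower's foot goes to +y, in the gap between saddle and end board.
- rest_empty_seat (a point): Where the origin of a seated tower belongs: on its axis, midway between the saddles of the empty rest, 45 mm above the bench; axes as the rest's.
- rest_full: The other rest, same form and axes, holding the finished tower. The two rests may stand in either order.
- tower_done: The finished tower, same form and axes as the tower, lying in the other rest. Leave it.
- glue: round white glue bottle, 56 mm across, 150 mm tall, standing. Bystander: leave where it is.
- offcut: flat wooden offcut 100 x 45 x 19 mm. Bystander: leave where it is.
- hammer: hammer lying on the bench. Bystander: leave where it is.
- offcut2: small wooden block 60 x 40 x 30 mm. Bystander: leave where it is.

How it is judged:
On the way:
1. the lid has sprung open to its stop (within 0.2 rad) and the tower is still lying in the jig (value of joint lid above 1.7 rad and distance between tower and jig_seat below 0.02 m), for 0.2 s.
At the end, for the whole second after the job is handed in: The tower lies at rest, released, in both saddles of the empty rest: the middle of its shaft within 4 mm sideways and in height and 13 mm lengthwise of the seat point, its axis within 0.08 rad of the rest's, foot on the end board's side; the lid is still open within 0.2 rad of its stop (x of tower in the frame of rest_empty_seat between -0.004 and 0.004 m and z of tower in the frame of rest_empty_seat between -0.004 and 0.004 m and y of tower in the frame of rest_empty_seat between -0.013 and 0.013 m and y of tower_foot in the frame of rest_empty_seat above 0.05 m and angle between the x axis of tower and the y axis of rest_empty_seat, either way round below 0.08 rad and linear speed of tower below 0.02 m/s and value of joint lid above 1.7 rad); the robot touches nothing.
It fails at once if the tower is dropped (moves faster than 0.7 m/s while the fingers do not touch it) (linear speed of tower above 0.7 m/s and contact force between the fingers and tower below 0.2 N).
It fails at once if the finished tower is moved more than 15 mm (distance of tower_done from where it was at the start of the episode above 0.015 m).
It fails at once if the glue bottle, the hammer or an offcut is moved more than 20 mm (distance of any of glue, offcut, hammer, offcut2 from where it was at the start of the episode above 0.02 m).
It also fails if it takes over 51 s, if anything falls off the work surface, if the arm or the gripper's body presses on something with over 40 N, if the wrist force passes 120 N, or if a joint passes its speed limit or range.

## Working session

There is one attempt and no reset: what is moved stays moved. The work goes in short steps, Python scripts to look and compute and a tool call to move; the robot and the scene stay as the last step left them, time stands still between calls to the robot, and variables do not carry over. Pictures are saved under pics/ and viewed, at most 10 in all, crops included, and the job is handed in when it is done.

```bash
ls; mkdir -p pics; python3 - <<'E'
from workcell import manip
import cv2,numpy as np
o=manip.get_obs();print({k:np.round(v,3) for k,v in o.items()})
for n in("scene","top"):
    cv2.imwrite(f"pics/{n}0.png",manip.camera(n)[:,:,::-1])
    c=manip.get_calibration(n);print(n,c)
print(manip.get_calibration("wrist"))
E
```

```text
pics
workcell.py
{'time': np.float64(0.0), 'joint_pos': array([ 1.293,  0.116,  1.442, -0.   ,  1.584, -0.038]), 'dq': array([-0.001,  0.   , -0.   ,  0.001, -0.   ,  0.002]), 'tau': array([ 1.0000e-03, -7.2123e+01, -6.2261e+01,  7.8000e-02,  2.4000e-02,
       -0.0000e+00]), 'tool_pos': array([0.16 , 0.655, 0.218]), 'eef_rot': array([-3.760e-01, -3.119e+00,  2.000e-03]), 'ft_force': array([ 0.609, -1.13 ,  0.809]), 'torque': array([0.021, 0.072, 0.027]), 'gripper_force': np.float64(0.0), 'width': np.float64(0.093)}
scene {'fx': 442.46160946772113, 'fy': 442.46160946772113, 'cx': 280.48736917654975, 'cy': 207.07666235358548, 'R': array([[-0.69903105,  0.71480393, -0.0202714 ],
       [ 0.41409379,  0.38151964, -0.82641944],
       [-0.58299393, -0.58608711, -0.56268994]]), 't': array([ 0.42539145, -0.18144395,  1.41933677])}
top {'fx': 505.50218990533085, 'fy': 505.50218990533085, 'cx': 285.6571345328693, 'cy': 209.6915782898935, 'R': array([[-0.04794208, -0.99884911,  0.00142169],
       [-0.97481251,  0.04647792, -0.21812927],
       [ 0.21781215, -0.01184345, -0.97591885]]), 't': array([0.00446832, 0.58899442, 1.00953641])}
{'fx': 346.8183914855541, 'fy': 346.8183914855541, 'cx': 278.20218947623, 'cy': 208.54631564066517, 'mount': array([[ 3.03086510e-05, -9.54558539e-01, -2.98023479e-01,
         8.31280447e-02],
       [ 9.99999341e-01, -3.13113343e-04,  1.10458964e-03,
        -1.02418327e-03],
       [-1.14771060e-03, -2.98023316e-01,  9.54557901e-01,
        -1.65843844e-01],
       [ 0.00000000e+00,  0.00000000e+00,  0.00000000e+00,
         1.00000000e+00]])}
```

View pics/top0.png

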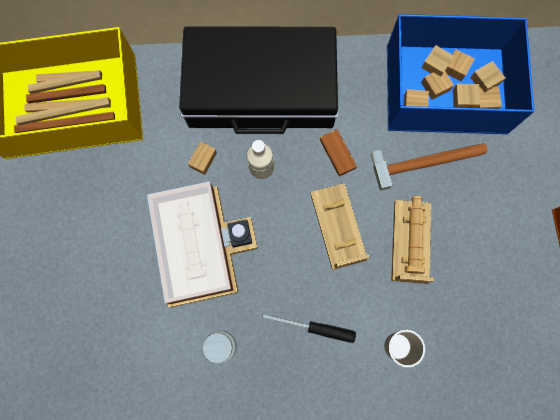

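View pics/scene0.png

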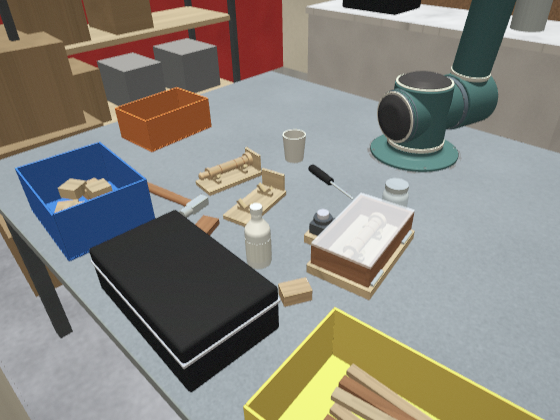

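The top view shows the jig at left with its button at about (238,230). The empty rest is in the middle, from (312,190) to (368,262), with its end board at the bottom. The full rest is to its right at (413,240). In the scene view the button is at about (322,215).

```bash
cat > h.py <<'E'
import numpy as np,cv2
from workcell import manip
from scipy.spatial.transform import Rotation as Rn
def cam(name,obs=None):
    c=manip.get_calibration(name)
    K=np.array([[c['fx'],0,c['cx']],[0,c['fy'],c['cy']],[0,0,1]])
    if name!='wrist': return K,np.array(c['R']),np.array(c['t'])
    T=np.eye(4);T[:3,:3]=Rn.from_rotvec(obs['eef_rot']).as_matrix();T[:3,3]=obs['tool_pos']
    W=np.linalg.inv(T@np.array(c['mount']));return K,W[:3,:3],W[:3,3]
def ray(C,p):
    K,R,t=C;d=R.T@np.linalg.solve(K,[p[0],p[1],1.]);return -R.T@t,d/np.linalg.norm(d)
def plane(C,p,z):
    o,d=ray(C,p);return o+d*(z-o[2])/d[2]
def proj(C,X):
    K,R,t=C;v=K@(R@np.asarray(X)+t);return v[:2]/v[2]
def tri(*cp):
    A=np.zeros((3,3));b=np.zeros(3);rs=[ray(C,p) for C,p in cp]
    for o,d in rs:
        P=np.eye(3)-np.outer(d,d);A+=P;b+=P@o
    X=np.linalg.solve(A,b);return X,[np.linalg.norm((np.eye(3)-np.outer(d,d))@(X-o)) for o,d in rs]
def totool(obs,X):
    return Rn.from_rotvec(obs['eef_rot']).as_matrix().T@(np.asarray(X)-obs['tool_pos'])
E
python3 - <<'E'
from h import *
t=cam('top');s=cam('scene')
print('button',tri((t,(238,230)),(s,(322,215))))
print('button plane',plane(t,(238,230),.079),plane(s,(322,215),.079))
for p in[(312,190),(345,184),(368,260),(335,267)]:print('rest',plane(t,p,.015))
for p in[(148,193),(212,183),(236,290),(168,303)]:print('lid',plane(t,p,.083))
a=cv2.imread('pics/top0.png')[170:310,140:440];b=cv2.imread('pics/scene0.png')[140:290,190:420]
c=np.zeros((1000-400,800,3),np.uint8)
a=cv2.resize(a,None,fx=2.66,fy=2.66,interpolation=3);print(a.shape)
cv2.imwrite('pics/topc.png',a)
cv2.imwrite('pics/scc.png',cv2.resize(b,None,fx=3.4,fy=3.4,interpolation=3))
E
```

```text
button (array([0.54907745, 0.07783165, 0.06945005]), [np.float64(0.0006102131914598682), np.float64(0.000610213191459851)])
button plane [0.54693053 0.07750068 0.079     ] [0.55998223 0.08576297 0.079     ]
rest [ 0.64216302 -0.08558367  0.015     ]
rest [ 0.65257623 -0.16068571  0.015     ]
rest [ 0.47894738 -0.19813754  0.015     ]
rest [ 0.46717339 -0.12524264  0.015     ]
lid [0.63425867 0.26410772 0.083     ]
lid [0.64968202 0.12928184 0.083     ]
lid [0.42347628 0.08455684 0.083     ]
lid [0.40420267 0.22146334 0.083     ]
(372, 798, 3)
```

View pics/topc.png

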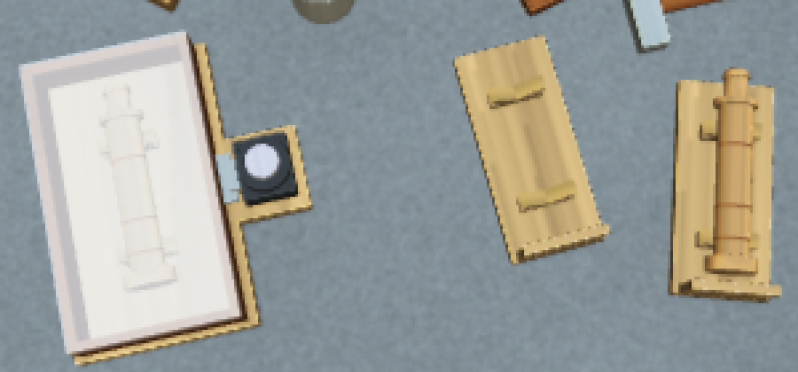

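View pics/scc.png

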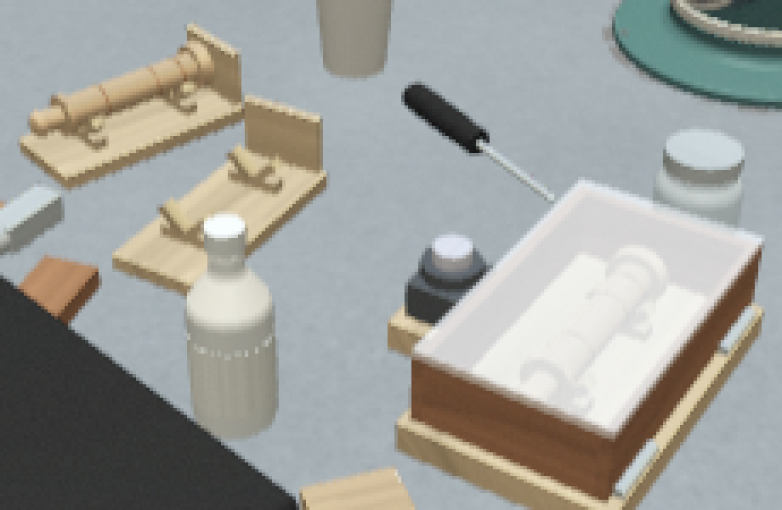

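The crops give a sharper button-disc centre, (238.9,230.2) in top and (323.2,213.8) in scene. The lid hinges are on the +y side, and the end board of the empty rest is on the robot's side.

```bash
python3 - <<'E'
from h import *
t=cam('top');s=cam('scene')
X,e=tri((t,(238.9,230.2)),(s,(323.2,213.8)));print('button',X,e)
g=plane(t,(258.5,146),.15);print('glue',g)
def sa(p):return 140+p[0]/2.66,170+p[1]/2.66
def sb(p):return 190+p[0]/3.4,140+p[1]/3.4
# end board top corners, rest: topc (518,262),(609,238)->top corners est; far base corners
for p in[(455,58),(545,37)]:print('far base',plane(t,sa(p),.015))
print('scene far base',plane(s,sb((113,262)),.015))
o=manip.get_obs();Y=X.copy();Y[2]=.2;print('tool shift to above button',totool(o,Y))
E
```

```text
button [0.54703852 0.0772289  0.07168559] [np.float64(0.001219379669064564), np.float64(0.001219379669064693)]
glue [0.70318929 0.02558177 0.15      ]
far base [ 0.63808368 -0.08321073  0.015     ]
far base [ 0.65279852 -0.16044733  0.015     ]
scene far base [ 0.66364884 -0.14660411  0.015     ]
tool shift to above button [-0.51302807 -0.4698561   0.01845476]
```

Request:
shift_gripper(
  motion=[
    [0,[-0.35,-0.32,0],1.14],
    [0,[-0.35,-0.32,0],1.14],
    [0,[-0.35,-0.32,0],1.14],
    [0,[-0.35,-0.32,0],1.14],
    [0,[-0.35,-0.32,0],1.14],
    [0,[-0.35,-0.32,0],1.14],
    [0,[-0.35,-0.32,0],1.14],
    [0,[-0.35,-0.32,0],1.14],
    [0,[-0.35,-0.32,0],1.14],
    [0,[-0.35,-0.32,0],1.14],
  ],
  clamp_n=30,
)

```text
time: 1.1
tool_pos: [0.4256, 0.2588, 0.2185]
eef_rot: [2.002, 2.42, -0.0]
ft_force: [0.2, 0.6, -0.6]
width: 0.0179
gripper_force: 0.0
```

```bash
python3 - <<'E'
from h import *
o=manip.get_obs();print(totool(o,[.547,.077,.2]),np.round(o['eef_rot'],3))
E
```

```text
[-0.20131872  0.08514637  0.0186521 ] [ 2.002  2.42  -0.   ]
```

Request:
shift_gripper(
  motion=[
    [0,[-0.2,0.085,0.02],0],
    [0,[-0.2,0.085,0.02],0],
    [0,[-0.2,0.085,0.02],0],
    [0,[-0.2,0.085,0.02],0],
    [0,[-0.2,0.085,0.02],0],
    [0,[-0.2,0.085,0.02],0],
  ],
)

```text
time: 1.7
tool_pos: [0.5463, 0.0797, 0.1977]
eef_rot: [-2.002, -2.419, 0.002]
ft_force: [-0.1, -0.1, 0.5]
width: 0.0005
gripper_force: 0.0
```

```bash
python3 - <<'E'
from h import *
o=manip.get_obs();C=cam('wrist',o);im=manip.camera('wrist')
print(totool(o,[.547,.077,.2]),[proj(C,[.547,.077,z]) for z in(.0717,.079)])
t=cam('top');it=manip.camera('top')
cv2.imwrite('pics/w1.png',im[:,:,::-1])
E
```

```text
[-0.00275329  0.0001531  -0.00225657] [array([278.59826829, 202.38821264]), array([278.6043152 , 204.77217797])]
```

View pics/w1.png

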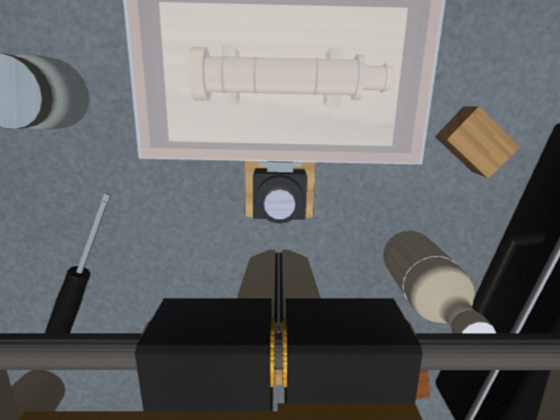

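The wrist picture shows the button disc at (279.5,204.5). The prediction for a 79 mm top was (278.6,204.8), so position and height agree. Next I press it.

Request:
shift_gripper(
  motion=[
    [0,[-0.003,0,0.05],0],
    [0,[-0.003,0,0.1],0],
    [0,[-0.003,0,0.112],0],
    [0,[-0.003,0,0.117],0],
    [0,[-0.003,0,0.121],0],
    [0,[-0.003,0,0.124],0],
    [0,[-0.003,0,0.126],0],
    [0,[-0.003,0,0.127],0],
    [0,[-0.003,0,0.127],0],
  ],
)

```text
time: 2.7
tool_pos: [0.5469, 0.0786, 0.0725]
eef_rot: [1.999, 2.422, 0.002]
ft_force: [1.8, 2.4, 4.8]
width: 0.0003
gripper_force: 2.1
```

Request:
shift_gripper(
  motion=[
    [0,[0,0,0.0015],0],
    [0,[0,0,0.0015],0],
    [0,[0,0,0.0015],0],
    [0,[0,0,-0.05],0],
    [0,[0,0,-0.1],0],
    [0,[0,0,-0.15],0],
    [0,[0,0,-0.2],0],
    [0,[0,0,-0.2],0],
    [0,[0,0,-0.2],0],
    [0,[0,0,-0.2],0],
  ],
)

```text
time: 3.7
tool_pos: [0.5459, 0.0783, 0.2698]
eef_rot: [-1.999, -2.422, 0.003]
ft_force: [-0.2, -0.6, 0.2]
width: 0.0004
gripper_force: 0.0
```

```bash
python3 - <<'E'
from h import *
o=manip.get_obs();C=cam('wrist',o)
im=manip.camera('wrist');s=manip.camera('scene')
np.save('w2o.npy',np.r_[o['tool_pos'],o['eef_rot']])
cv2.imwrite('pics/w2.png',im[:,:,::-1]);cv2.imwrite('pics/s2.png',s[:,:,::-1])
c=np.hstack([cv2.resize(im,(480,360)),cv2.resize(s[120:360,230:450],(320,360))])[:,:,::-1]
cv2.imwrite('pics/c2.png',c)
E
```

```text
(no output)
```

View pics/c2.png

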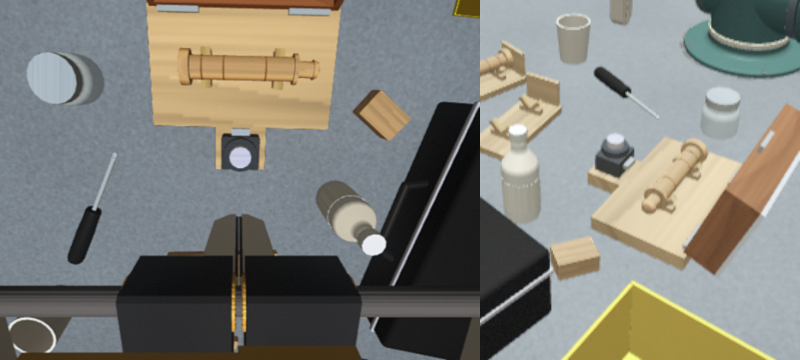

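The composite shows the lid open and the tower still in the jig. The foot is at about c2 (184,66) and the saddles are at c2 (206,66) and (278,66). Next I turn the tool across the tower, above it.

```bash
python3 - <<'E'
from h import *
a=np.load('w2o.npy');o=dict(tool_pos=a[:3],eef_rot=a[3:]);C=cam('wrist',o);k=560/480
for n,p in dict(foot=(184,66),s1=(206,66),s2=(278,66),gal=(299,67),cap=(319,69)).items():print(n,plane(C,(p[0]*k,p[1]*k),.053))
print(totool(manip.get_obs(),[.5266,.18,.27]))
E
```

```text
foot [0.46089853 0.16964428 0.053     ]
s1 [0.48695561 0.17467511 0.053     ]
s2 [0.57219899 0.191133   0.053     ]
gal [0.59733314 0.19483441 0.053     ]
cap [0.62162912 0.1972166  0.053     ]
[ 0.10341795  0.00037688 -0.00029574]
```

Request:
shift_gripper(
  motion=[
    [0.065,[0.05,0,0],-0.15],
    [0.065,[0.103,0,0],-0.3],
    [0.065,[0.103,0,0],-0.45],
    [0.065,[0.103,0,0],-0.6],
    [0.065,[0.103,0,0],-0.75],
    [0.065,[0.103,0,0],-0.9],
    [0.065,[0.103,0,0],-1.05],
    [0.065,[0.103,0,0],-1.2],
    [0.065,[0.103,0,0],-1.35],
    [0.065,[0.103,0,0],-1.5],
  ],
)

```text
time: 4.8
tool_pos: [0.5265, 0.1796, 0.2702]
eef_rot: [0.198, -3.133, 0.001]
ft_force: [0.0, -0.5, 0.4]
width: 0.0647
gripper_force: 0.0
```

Request:
shift_gripper(
  motion=[
    [0.065,[0,0,0],-0.071],
    [0.065,[0,0,0],-0.071],
    [0.065,[0,0,0],-0.071],
  ],
)

```text
time: 5.1
tool_pos: [0.5266, 0.1796, 0.2708]
eef_rot: [0.296, -3.126, 0.0]
ft_force: [-1.2, -0.5, 0.2]
width: 0.0649
gripper_force: 0.0
```

```bash
python3 - <<'E'
from h import *
o=manip.get_obs();C=cam('wrist',o)
im=manip.camera('wrist')
np.save('w3o.npy',np.r_[o['tool_pos'],o['eef_rot']])
cv2.imwrite('pics/w3.png',im[:,:,::-1])
w2=cv2.imread('pics/w2.png')[20:150,180:390]
p=proj(C,[.529,.182,.053]).astype(int);print('pred',p)
x0=max(p[0]-120,0);y0=max(p[1]-150,0)
w3=im[y0:y0+300,x0:x0+240,::-1];print('w3 off',x0,y0,w3.shape)
c=np.zeros((600,800,3),np.uint8);A=cv2.resize(w2,None,fx=2,fy=2,interpolation=3);c[:A.shape[0],:420]=A[:,:420]
B=cv2.resize(w3,None,fx=1.58,fy=1.58,interpolation=3);c[:B.shape[0],421:421+B.shape[1]]=B
cv2.imwrite('pics/c3.png',c)
E
```

```text
pred [280 180]
w3 off 160 30 (300, 240, 3)
```

View pics/c3.png

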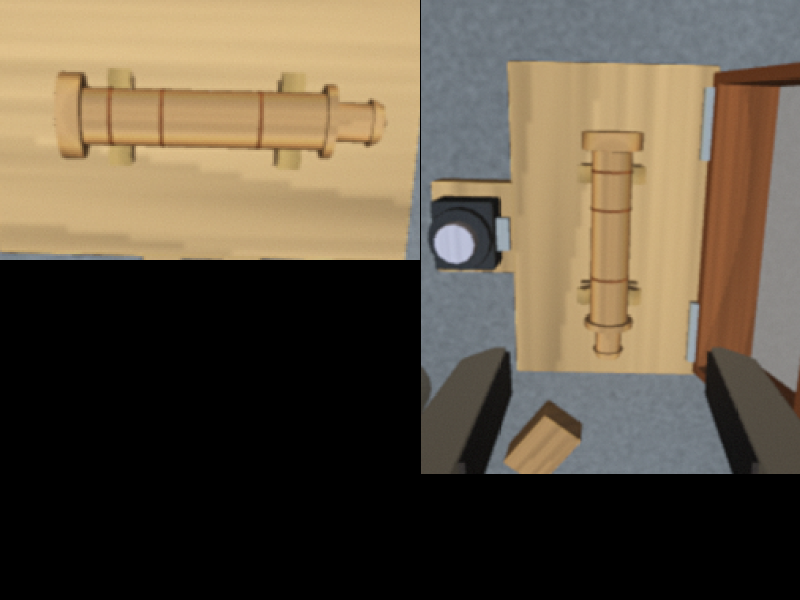

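The left crop (w2) shows the two inner bands at crop x 162 and 261. The right crop (w3) shows them at rows 211 and 281, with the shaft centre near crop column 610. I triangulate these bands.

```bash
python3 - <<'E'
from h import *
def C(f):
    a=np.load(f);return cam('wrist',dict(tool_pos=a[:3],eef_rot=a[3:]))
A=C('w2o.npy');B=C('w3o.npy');q=[]
for a,b in[((261,78.75),(279.6,163.5)),((310.5,80.5),(279,207.8))]:
    X,e=tri((A,a),(B,b));q.append(X);print('band',X,e,plane(B,b,.053))
for n,p in dict(foot=(612,140),footend=(612,132),fr=(610,152),gal=(608,324),cap=(608,356),s1=(612,173),s2=(609,295)).items():
    print(n,plane(B,(160+(p[0]-421)/1.58,30+p[1]/1.58),.053))
d=q[1]-q[0];print('yaw',np.arctan2(d[1],d[0]))
o=manip.get_obs();print('toolx yaw',Rn.from_rotvec(o['eef_rot']).as_matrix()[:,0])
print(totool(o,[.5275,.1815,.053]))
E
```

```text
band [0.50809898 0.17689134 0.0660045 ] [np.float64(6.136759895176657e-06), np.float64(6.1367598951123235e-06)] [0.51031532 0.17737049 0.053     ]
band [0.55700747 0.1851174  0.06665356] [np.float64(0.000486493794378869), np.float64(0.0004864937943789274)] [0.56116446 0.18643673 0.053     ]
foot [0.46246757 0.16957791 0.053     ]
footend [0.457323   0.16858318 0.053     ]
fr [0.47052226 0.16974401 0.053     ]
gal [0.5945792  0.19206128 0.053     ]
cap [0.62039871 0.19699554 0.053     ]
s1 [0.48415443 0.1737712  0.053     ]
s2 [0.57185882 0.18847157 0.053     ]
yaw 0.16663329528515855
toolx yaw [-9.82217472e-01 -1.87744610e-01  8.94202256e-04]
[-0.0014069   0.00173065  0.21802951]
```

Request:
shift_gripper(
  motion=[
    [0.065,[-0.002,0.001,0.05],0],
    [0.065,[-0.002,0.001,0.1],0],
    [0.065,[-0.002,0.001,0.15],0],
    [0.065,[-0.002,0.001,0.18],0],
    [0.065,[-0.002,0.001,0.2],0],
    [0.065,[-0.002,0.001,0.215],0],
    [0.065,[-0.002,0.001,0.225],0],
    [0.065,[-0.002,0.001,0.232],0],
    [0.065,[-0.002,0.001,0.232],0],
  ],
  clamp_n=15,
)

```text
time: 6.05
tool_pos: [0.5285, 0.181, 0.0394]
eef_rot: [0.299, -3.127, 0.0]
ft_force: [0.8, -0.0, 1.2]
width: 0.0648
gripper_force: 0.0
```

Request:
shift_gripper(
  motion=[
    [0,[0,0,0],0],
    [0,[0,0,0],0],
    [0,[0,0,0],0],
    [0,[0,0,0],0],
    [0,[0,0,0],0],
    [0,[0,0,0],0],
  ],
  clamp_n=15,
)

```text
time: 6.65
tool_pos: [0.5285, 0.1813, 0.0398]
eef_rot: [-0.3, 3.127, 0.001]
ft_force: [-0.6, 1.8, 1.5]
width: 0.0277
gripper_force: 15.0
```

Request:
shift_gripper(
  motion=[
    [0,[0,0,-0.01],0],
    [0,[0,0,-0.03],0],
    [0,[0,0,-0.06],0],
    [0,[0,0,-0.1],0],
    [0,[0,0,-0.14],0],
    [0,[0,0,-0.17],0],
    [0,[0,0,-0.18],0],
    [0,[0,0,-0.18],0],
  ],
  clamp_n=15,
)

```text
time: 7.45
tool_pos: [0.5289, 0.1811, 0.2211]
eef_rot: [-0.3, 3.125, 0.0]
ft_force: [-0.2, -0.1, -1.9]
width: 0.0275
gripper_force: 14.9
```

Request:
shift_gripper(
  motion=[
    [0,[0,-0.03,0],0],
    [0,[0,-0.06,0],0],
    [0,[0,-0.1,0],0],
    [0,[0,-0.13,0],0],
    [0,[0,-0.15,0],0],
    [0,[0,-0.15,0],0],
    [0,[0,-0.15,0],0],
  ],
  clamp_n=15,
)

```text
time: 8.15
tool_pos: [0.5566, 0.0338, 0.2181]
eef_rot: [0.298, -3.125, -0.001]
ft_force: [0.1, -0.1, -0.2]
width: 0.0277
gripper_force: 14.9
```

```bash
cat > look.py <<'E'
from h import *
import sys
n=sys.argv[1];o=manip.get_obs();im=manip.camera('wrist')
np.save(n+'.npy',np.r_[o['tool_pos'],o['eef_rot']]);cv2.imwrite(f'pics/{n}.png',im[:,:,::-1])
E
python3 look.py w4
```

Request:
shift_gripper(
  motion=[
    [0,[0,-0.03,0],0],
    [0,[0,-0.06,0],0],
    [0,[0,-0.09,0],0],
    [0,[0,-0.1,0],0],
    [0,[0,-0.1,0],0],
  ],
  clamp_n=15,
)

```text
time: 8.7
tool_pos: [0.576, -0.0644, 0.2191]
eef_rot: [0.299, -3.127, -0.001]
ft_force: [0.8, 1.2, -0.9]
width: 0.0273
gripper_force: 14.9
```

```bash
python3 look.py w5
python3 - <<'E'
import cv2,numpy as np
cv2.imwrite('pics/c5.png',np.vstack([cv2.resize(cv2.imread(f'pics/{n}.png')[0:300],(560,300)) for n in('w4','w5')]))
E
```

```text
(no output)
```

View pics/c5.png

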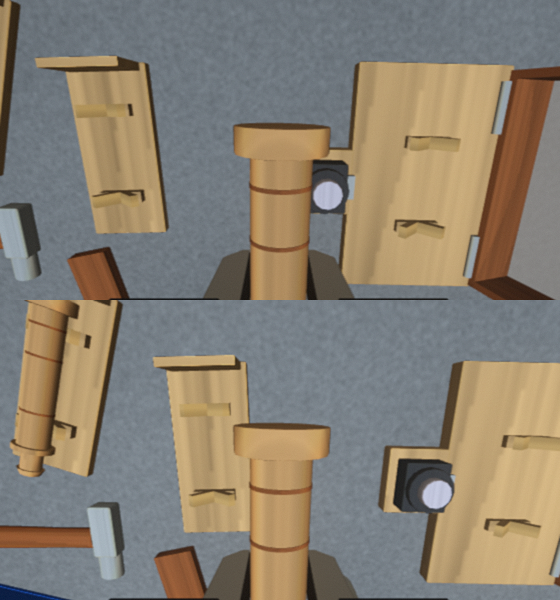

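The composite shows the tower gripped with its foot on the robot side. The rest is visible in both views: in w4 its saddles are at rows 110 and 198, in w5 at rows 110 and 195. I enlarge both for exact corners.

```bash
python3 - <<'E'
import cv2,numpy as np
a=cv2.imread('pics/w4.png')[45:245,30:170];b=cv2.imread('pics/w5.png')[45:245,145:255]
c=np.hstack([a,b]);cv2.imwrite('pics/c6.png',cv2.resize(c,None,fx=3,fy=3,interpolation=3));print(c.shape)
E
```

```text
(200, 250, 3)
```

View pics/c6.png

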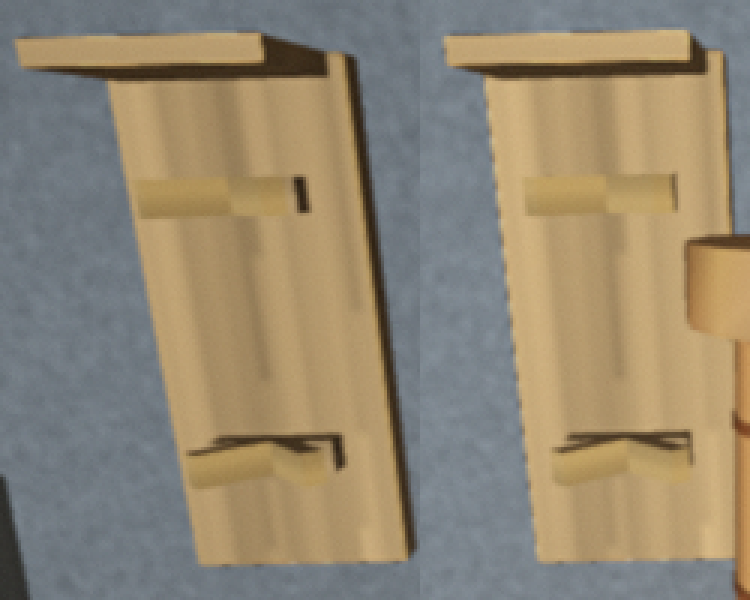

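```bash
python3 - <<'E'
from h import *
def C(f):
    a=np.load(f);return cam('wrist',dict(tool_pos=a[:3],eef_rot=a[3:]))
A=C('w4.npy');B=C('w5.npy')
f=lambda p:(30+p[0]/3,45+p[1]/3)
g=lambda p:(145+(p[0]-420)/3,45+p[1]/3)
P={}
for n,a,b,z in[('Aval',(231,197),(607,196),.025),('Bval',(272,458),(628,458),.025),('Al',(138.5,199),(526,197.5),.044),('Ar',(293,195),(675,193),.044),('Bl',(192,471),(556.5,468),.044),('Br',(327,468),(690,465),.044),('base',(200,563),(538,560),.015),('end_l',(15,40),(444,38),.065),('end_r',(263,34),(690,31),.065)]:
    X,e=tri((A,f(a)),(B,g(b)));m=(plane(A,f(a),z)+plane(B,g(b),z))/2;P[n]=m
    print(n,np.round(X,4),round(e[0]*1e3,2),'plane',np.round(plane(A,f(a),z),4),np.round(plane(B,g(b),z),4))
a=(P['Al']+P['Ar'])/2;b=(P['Bl']+P['Br'])/2
for u,v in((a,b),(P['Aval'],P['Bval'])):
    d=v-u;print('mid',(u+v)/2,'len',np.linalg.norm(d),'yaw',np.arctan2(d[1],d[0]))
d=P['end_r']-P['end_l'];print('endboard',np.linalg.norm(d),'mid',(P['end_r']+P['end_l'])/2, 'normal yaw',np.arctan2(-d[0],d[1]))
E
```

```text
Aval [ 0.5168 -0.1488  0.0237] 0.23 plane [ 0.5164 -0.1483  0.025 ] [ 0.5169 -0.1485  0.025 ]
Bval [ 0.6046 -0.1293  0.0259] 0.52 plane [ 0.6044 -0.1298  0.025 ] [ 0.6054 -0.1294  0.025 ]
Al [ 0.5214 -0.1719  0.0369] 0.15 plane [ 0.5203 -0.168   0.044 ] [ 0.521 -0.17   0.044]
Ar [ 0.5114 -0.1257  0.0308] 0.07 plane [ 0.5099 -0.1204  0.044 ] [ 0.5108 -0.1241  0.044 ]
Bl [ 0.6099 -0.1516  0.0374] 0.0 plane [ 0.6073 -0.1484  0.044 ] [ 0.6077 -0.1503  0.044 ]
Br [ 0.6005 -0.1064  0.0358] 0.01 plane [ 0.5976 -0.1035  0.044 ] [ 0.598  -0.1058  0.044 ]
base [ 0.6558 -0.1593  0.0128] 0.01 plane [ 0.6548 -0.1583  0.015 ] [ 0.6549 -0.1589  0.015 ]
end_l [ 0.4803 -0.1923  0.0641] 0.04 plane [ 0.4802 -0.1917  0.065 ] [ 0.4803 -0.192   0.065 ]
end_r [ 0.4652 -0.1241  0.0625] 0.1 plane [ 0.4654 -0.123   0.065 ] [ 0.4653 -0.1238  0.065 ]
mid [ 0.55908004 -0.13631252  0.044     ] len 0.08907904161497515 yaw 0.21075316502812116
mid [ 0.56078937 -0.13898627  0.025     ] len 0.09020200095356451 yaw 0.21009250247837555
endboard 0.07008849838990444 mid [ 0.47280114 -0.15764526  0.065     ] normal yaw 0.21480144886128233
```

```bash
python3 - <<'E'
from h import *
o=manip.get_obs();print(o['tool_pos'],totool(o,[.5612,-.1387,.0325]))
E
```

```text
[ 0.57592817 -0.06364216  0.2192614 ] [ 0.02862653 -0.07098654  0.18674006]
```

Request:
shift_gripper(
  motion=[
    [0,[0.01,-0.03,0],-0.01],
    [0,[0.028,-0.06,0],-0.02],
    [0,[0.029,-0.071,0],-0.021],
    [0,[0.029,-0.071,0.03],-0.021],
    [0,[0.029,-0.071,0.07],-0.021],
    [0,[0.029,-0.071,0.11],-0.021],
    [0,[0.029,-0.071,0.135],-0.021],
    [0,[0.029,-0.071,0.15],-0.021],
    [0,[0.029,-0.071,0.15],-0.021],
    [0,[0.029,-0.071,0.15],-0.021],
  ],
  clamp_n=15,
)

```text
time: 9.75
tool_pos: [0.5617, -0.1392, 0.0709]
eef_rot: [-0.333, 3.123, -0.0]
ft_force: [-0.8, -0.1, 0.0]
width: 0.0272
gripper_force: 14.9
```

```bash
python3 - <<'E'
from h import *
o=manip.get_obs();print(o['tool_pos'],totool(o,[.5612,-.1387,.0325]),o['eef_rot'])
E
```

```text
[ 0.56172127 -0.13916752  0.07090826] [0.00045267 0.0005838  0.03840754] [-3.33382701e-01  3.12271712e+00 -4.99910999e-04]
```

Request:
shift_gripper(
  motion=[
    [0,[0,0.0005,0.015],0],
    [0,[0,0.0005,0.025],0],
    [0,[0,0.0005,0.031],0],
    [0,[0,0.0005,0.035],0],
    [0,[0,0.0005,0.037],0],
    [0,[0,0.0005,0.038],0],
    [0,[0,0.0005,0.038],0],
    [0,[0,0.0005,0.038],0],
  ],
  clamp_n=15,
)

```text
time: 10.55
tool_pos: [0.561, -0.1392, 0.0323]
eef_rot: [-0.333, 3.124, -0.0]
ft_force: [-3.7, 0.6, 7.1]
width: 0.0273
gripper_force: 14.9
```

Request:
shift_gripper(
  motion=[
    [0.03,[0,0,0],0],
    [0.034,[0,0,0],0],
    [0.04,[0,0,0],0],
    [0.05,[0,0,0],0],
    [0.05,[0,0,0],0],
    [0.05,[0,0,0],0],
  ],
  clamp_n=3,
)

```text
time: 11.15
tool_pos: [0.561, -0.1392, 0.0316]
eef_rot: [-0.333, 3.124, 0.0]
ft_force: [-1.3, 0.9, -0.6]
width: 0.0498
gripper_force: 0.0
```

Request:
shift_gripper(
  motion=[
    [0.05,[0,0,-0.01],0],
    [0.05,[0,0,-0.04],0],
    [0.05,[0,0,-0.09],0],
    [0.05,[0,0,-0.14],0],
    [0.05,[0,0,-0.19],0],
    [0.05,[0.03,0,-0.2],0],
    [0.05,[0.03,0,-0.2],0],
    [0.05,[0.03,0,-0.2],0],
  ],
)

```text
time: 11.95
tool_pos: [0.5315, -0.1455, 0.2324]
eef_rot: [-0.332, 3.123, -0.001]
ft_force: [-0.5, -0.5, -0.7]
width: 0.0498
gripper_force: 0.0
```

```bash
python3 look.py w7
python3 - <<'E'
from h import *
a=np.load('w7.npy');C=cam('wrist',dict(tool_pos=a[:3],eef_rot=a[3:]))
im=cv2.imread('pics/w7.png')
s=np.array([.5608,-.1389,.045]);u=np.array([.9775,.2108,0])
for k in(-.0945,-.067,0,.067,.095):print(k,proj(C,s-k*u*1).round(1))
for k in(-.095,.067):cv2.circle(im,tuple(proj(C,s-k*u).astype(int)),2,(0,0,255),-1)
t=manip.camera('scene')[:,:,::-1]
cv2.imwrite('pics/c7.png',np.hstack([im,cv2.resize(t[120:330,190:400],(240,240),interpolation=3) if 0 else cv2.copyMakeBorder(cv2.resize(t[140:300,190:430],(240,160)),0,260,0,0,0)]))
E
```

```text
-0.0945 [279.2 289.3]
-0.067 [279.2 267.7]
0 [279.3 211.2]
0.067 [279.3 148.1]
0.095 [279.3 119.6]
```

View pics/c7.png

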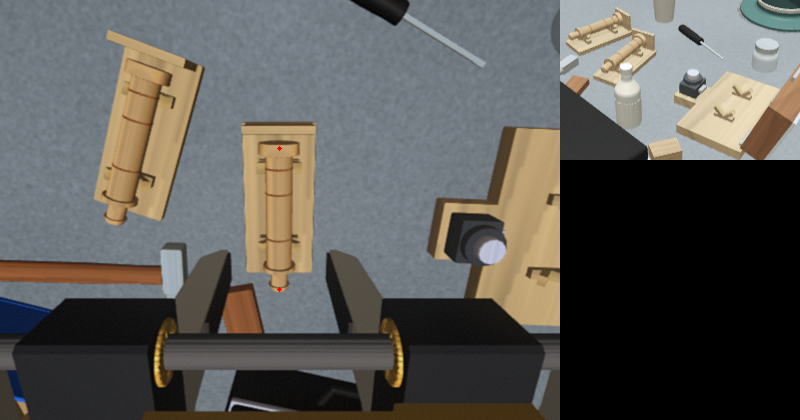

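The tower lies in both saddles. Its foot, at (279,148), and its cap, at (279,289), fall on the predicted marks. The lid is still open and the arm is clear, so I hand in the job.

```bash
python3 -c "
from workcell import manip
print(manip.finish_job())"
```

```text
the job is handed in; nothing more can be done
None
```

I pressed the button and the lid sprang open; the tower now lies in both saddles of the empty rest, foot by the end board, and I handed the job in at about 12 s; no verdict was returned.

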